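# Seat a brush blank in the boring jig and lock one toggle clamp

## Robot

A 6-joint arm with a two-finger parallel gripper is mounted at the origin on a cart in front of the work surface, level with it; the furniture and walls round the work are solid. World frame = base frame: x ahead of the robot, y to its left, z up, the work surface at z = 0. Lengths are in m, angles in rad, forces in N, time in s.
With the tool pointing down it reaches from about 0.275 to 0.85 m from the base axis. Payload 5.2 kg.
Tool frame: the origin (TCP) lies midway between the tips of the shut fingers; the grasp point (between the pads) lies 19 mm behind it (hold_point_z is the z of the grasp point in the tool frame, in m); z points along the fingers, y is the line along which they close (so a half turn about z gives the same grasp; the last joint's range is limited). The gripper opens to 85 mm and grips with 20 to 120 N. Pads are 22 mm wide; open, the fingers measure 114 mm over their backs; the gripper's body (76 mm by 85 mm) begins 54 mm behind the grasp point. The pads swing forward as they close: fully open they stand 13 mm farther back than shut.
Start: joints at [1.07, 0.259, 1.535, -0, 1.348, -0.203], TCP at [0.161, 0.526, 0.231] pointing down, gripper open.
Joint ranges: [-3.14, 3.14], [-0.91, 2.08], [0.19, 2.58], [-1.22, 4.36], [0.22, 2.71], [-3.12, 3.12]. Speed limits (rad/s): [2.57, 2.57, 3.14, 3.14, 3.14, 3.14].

## Interface

Orientations are given as a 3x3 rotation matrix whose columns are the frame's x, y, z axes.
In Python, from station import read_state, grab_frame, close_job, hold_point_z gives the robot as it stands.
- The arm moves only by the shell command python3 -m handwheel 'ROWS' [FORCE]. ROWS is JSON, one flat list of numbers, 7 for each row, row after row: the closure in counts, from 0 (fully open) to 255 (shut), then the shift along the tool's x, y, z scaled (see below), then the turn, a rotation vector about the tool's x, y, z scaled (see below). In form: [jaw, tx, ty, tz, wx, wy, wz, jaw, tx, ty, tz, wx, wy, wz, ...]. A call has 1 to 20 rows; each row is the pose to reach, as a shift and turn from the pose commanded when the call began, along the tool's axes at that moment; what a row does not reach only later rows make up. The controller multiplies each number of a shift by 0.5 m and each number of a turn by pi/2 rad. A row lasts 1/8 s, in which the tool goes at most 62.5 mm and 10.7 degrees, less where a joint would pass 70% of its speed; a pose out of reach is approached as far as the arm can. A call with a number of a shift or a turn outside -1 to 1 is refused whole. A call with a gripper value outside its range is refused whole. The fingers move at their own pace and stop on an object; FORCE is the grip in N (left out, the last holds). Time passes only in rows, so rows that repeat a pose let the fingers close. It gives the time, the measured TCP pose, the force, the opening and the grip force at its end, in the units of the state.
- read_state(): the state, without advancing time (a new reading comes with each control period).
- grab_frame(name): name is "side" or "top" or "wrist"; returns a dict with "frame" (400x640x3 uint8, blue, green, red), "z_map" (400x640 float32, m along the optical axis (not along the pixel's ray), 0 where there is no reading), "vfov" (degrees; the focal length in pixels is half the picture's height over the tangent of half this angle, whatever the lens; pixels are square), "cx", "cy" (the principal point, pixels), "R" (3x3) and "t" (3): a world point X has camera coordinates R X + t. Camera axes: x right, y down, z forward; pixel columns grow to the right and rows downward; lengths in m; the calibration is good to about 2 mm. A picture is of the moment at which its call begins.
- close_job(): hands the job in; it is judged then, once.
The state is a dict: "clock": time; "q": joint angles; "joint_vel": joint speeds; "effort": joint torques, N m; "ee_pos": TCP position; "tool_rot": TCP orientation; "ft_force": force on the tool from outside, world axes, zero at the start; "torque": the same for the moment, N m; "width": finger opening in m; "grasp_force": force on a finger pad.
Only numpy, scipy, OpenCV 4.12 (cv2) and the standard library are available. Lean on these libraries where they do the work, as an engineer would, in place of code of your own. Each camera call takes 0.05 s, during which the arm holds its last target. There are 200 camera calls.

## Task

The head of the brush blank in the jig is to be bored next, so it must be held by its handle alone. With the fingertips, gently push the blank along its cradle until its head is fully home against the end stop, then press the grip of the toggle clamp beside the brush's handle down until the clamp locks with its pad on the blank. Leave the clamp beside the head open as it is, do not lift the blank or disturb anything else, and finish with the hand clear.

Things in the scene. Friction and masses are not known exactly. Their poses are not given: they have to be found in the camera images.
- jig: Jig screwed to the bench: plywood board 130 x 280 x 18 mm, x = -75..55, y = -140..140 mm about the origin (on the bench surface). +z up, +y along the cradle to the end stop, -x the operator's side (towards the robot), with the clamps' grips. Cradle centre line x = 15, rests 24 mm high. A crate 180 mm high stands behind (+x), its wall about 60 mm from the cradle's centre line.
- stop_face (a point): Middle of the wooden end stop's face, at x = 15, y = 116, z = 35 mm in the jig's frame; the stop is 50 mm wide and its top 50 mm above the bench. Wooden cheeks guide the brush's handle at y = -100..-86 mm (34 mm apart, tops at z = 44) and its head at y = 47..77 mm (62 mm apart).
- blank: Wooden hair brush blank in the jig, 228 x 56 x 21 mm, about 0.09 kg; handle 26 mm wide, rounded end. Origin under its middle, +x axis from handle to head (along the jig's +y); its ends are 114 mm from the origin. It slides easily on the rests. It starts with the head 12 to 38 mm short of the stop; fully home, its origin is at y = 2 mm in the jig's frame, the handle's end at y = -112 mm.
- grip_a (a point): Point on the axis of the black grip (16 mm thick) of the toggle clamp beside the brush's HANDLE, 8 mm from the grip's end; y = -58 mm in the jig's frame. It starts open: the handle stands up, leaning 22 degrees to the jig's -x, this point at x = -73, z = 106 mm. Pressed, it swings out and down on an arc through x = -93, z = 93 to point locked_a. About 4 N closes it.
- locked_a (a point): Where grip_a lies when the clamp is locked with its handle level: x = -95, y = -58, z = 55 mm in the jig's frame (fixed to the jig). Just before it the linkage passes over centre and then stays down by itself against its own stop.
- bar_a: Steel bar with spindle and rubber pad of the clamp beside the brush's handle; origin at its pivot, x = -37, y = -58, z = 50 mm in the jig's frame; parts to 34 mm wide in y. Open, it slopes up 62 degrees to the +x side, its end about x = -10, z = 105 mm, 40 mm from the handle at z = 100 mm. It comes down as the grip does; the pad, 52 mm from the pivot, presses on the brush's handle with about 7 N.
- grip_b (a point): The same point on the grip of the other, identical clamp, beside the brush's HEAD (y = 52 mm in the jig's frame). It is open, with this point at x = -73, z = 106 mm and nothing of it above z = 120 mm, and must stay so.
- sanding_block: Brown sanding block 64 x 108 x 31 mm on the bench beyond the jig's end stop; a bystander. Origin under its middle.
- wax_tin: Round wax tin, 86 mm across, 30 mm high, on the bench beyond the jig's end stop; a bystander. Origin under its middle.
- carpenter_pencil: Carpenter's pencil, 174 mm long, 12 mm thick, lying on the bench along the jig's front, at about x = -126, y = -55..145 mm in the jig's frame; a bystander. Origin under its middle.

How it is judged:
By the outcome, as a careful person would: the job done as asked, in the order asked, and still so for the second after the job is handed in, with the robot touching nothing.
It also fails if it takes over 40 s, if anything falls off the work surface, if the arm or the gripper's body presses on something with over 40 N, if the wrist force passes 120 N, or if a joint passes its speed limit or range.

## Working session

There is one attempt and no reset: what is moved stays moved. The work goes in short steps, Python scripts to look and compute and a shell command to move; the robot and the scene stay as the last step left them, time stands still between calls to the robot, and variables do not carry over. Pictures are saved under pics/ and viewed, at most 11 in all, crops included, and the job is handed in when it is done.

```bash
ls; mkdir -p pics; python3 - <<'E'
from station import *
import cv2,numpy as np
s=read_state();print(s,hold_point_z)
for n in("top","side"):
    f=grab_frame(n);cv2.imwrite(f"pics/{n}0.png",f["frame"]);np.savez(f"{n}0.npz",**f);print(n,f["vfov"],f["cx"],f["cy"],f["R"],f["t"])
E
```

```text
pics
{'clock': 0.0, 'q': array([ 1.07020122e+00,  2.59370188e-01,  1.53608246e+00, -2.93466671e-06,
        1.34799181e+00, -2.02832613e-01]), 'joint_vel': array([-0.00059601,  0.00085662, -0.00216459, -0.00091192,  0.00203746,
       -0.0010309 ]), 'effort': array([ 3.56123737e-04, -4.46022713e+01, -2.90575433e+01, -3.22750407e-05,
        1.15189658e-02, -2.91187405e-05]), 'ee_pos': array([0.16109907, 0.52532959, 0.23046031]), 'tool_rot': array([[-9.55995353e-01,  2.93380469e-01, -8.86258836e-04],
       [ 2.93381574e-01,  9.55994042e-01, -1.62595720e-03],
       [ 3.70234080e-04, -1.81441954e-03, -9.99998285e-01]]), 'ft_force': array([-0.11753007, -0.33832099,  0.39407202]), 'torque': array([ 0.01625202, -0.0259874 ,  0.02713326]), 'grasp_force': 0.0, 'width': 0.08542152538854746} -0.0187
top 51.05149162941373 320.2233225956144 194.71854594825712 [[-0.01186019 -0.99983831 -0.01351605]
 [-0.98526794  0.01399147 -0.17044452]
 [ 0.17060607  0.01129543 -0.98527457]] [0.18840165 0.4773008  0.84712365]
side 47.88274536962143 321.3882842611097 200.42355162956463 [[ 0.86746542 -0.49746251 -0.00589814]
 [-0.20576081 -0.34795716 -0.91465201]
 [ 0.45295279  0.7946426  -0.40419909]] [-0.3035473   0.26290136  0.53007031]
```

View pics/top0.png

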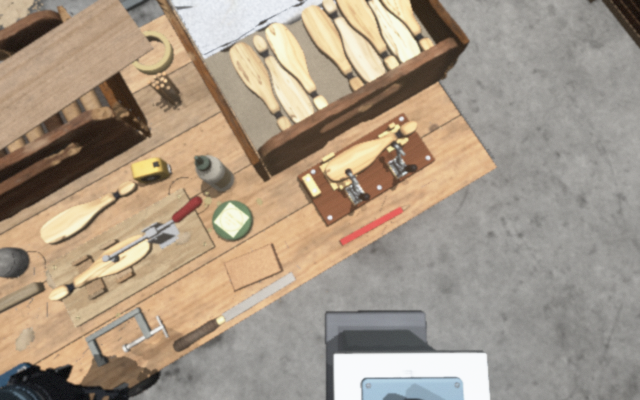

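View pics/side0.png

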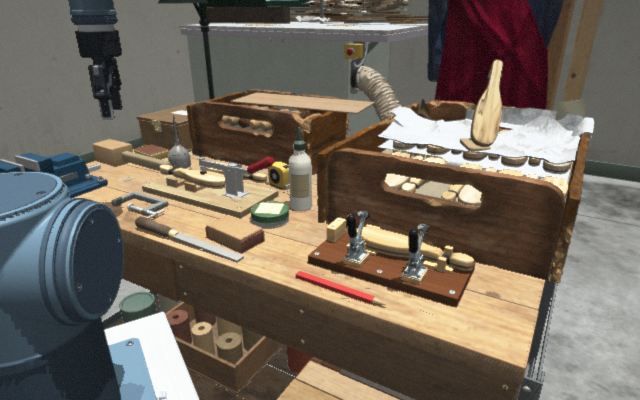

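The top view shows the jig board with corners near (300,180), (402,115), (435,158) and (328,224). The end stop is at about (312,185), the handle end at about (410,128), and the grips at about (355,190) and (402,165). The side view shows both clamps open, with clamp A nearer at (415,245).

```bash
cat > h.py <<'E'
import numpy as np,cv2
def foc(f): return 200/np.tan(np.radians(float(f["vfov"]))/2)
def world(f):
    F=foc(f);z=f["z_map"];v,u=np.mgrid[0:400,0:640]
    c=np.stack([(u-f["cx"])/F*z,(v-f["cy"])/F*z,z],-1)
    return (c-f["t"])@f["R"]
def ray(f,u,v,h):
    F=foc(f);d=f["R"].T@np.array([(u-f["cx"])/F,(v-f["cy"])/F,1]);o=-f["R"].T@f["t"]
    return o+d*(h-o[2])/d[2]
def pix(f,X):
    c=f["R"]@X+f["t"];F=foc(f);return np.array([c[0]/c[2]*F+f["cx"],c[1]/c[2]*F+f["cy"]])
E
python3 - <<'E'
from h import *
f=np.load("top0.npz");im=f["frame"];W=world(f)
hsv=cv2.cvtColor(im,cv2.COLOR_BGR2HSV)
m=np.zeros((400,640),np.uint8);m[105:230,290:445]=1
for v,u in((182,330),(205,335),(150,420)):print(hsv[v,u],W[v,u])
zz=W[...,2]
b=((m>0)&(zz>.010)&(zz<.024)&(hsv[...,1]>110)&(hsv[...,2]<140)).astype(np.uint8)
n,l,st,_=cv2.connectedComponentsWithStats(b);k=1+st[1:,4].argmax();print(st[k])
# all board pixels
P=np.array([ray(f,u,v,.018)[:2] for v,u in np.argwhere(b>0)]).astype(np.float32)
r=cv2.minAreaRect(P*1000);print(r)
c=cv2.resize(im[100:235,290:445],None,fx=5,fy=4.4,interpolation=cv2.INTER_CUBIC)
c=cv2.resize(im[100:235,290:445],None,fx=4.4,fy=4.4,interpolation=cv2.INTER_CUBIC)
cv2.imwrite("pics/c1.png",c)
# heights of wood within
E
```

```text
[ 17 102 170] [0.51059117 0.1607538  0.02448601]
[ 10 129 148] [0.46096976 0.150594   0.01682817]
[ 10 128 141] [ 0.58145704 -0.03994988  0.0175705 ]
[357 149  58  51 478]
((554.7232055664062, 89.47581481933594), (159.11000061035156, 275.44842529296875), 30.539552688598633)
```

View pics/c1.png

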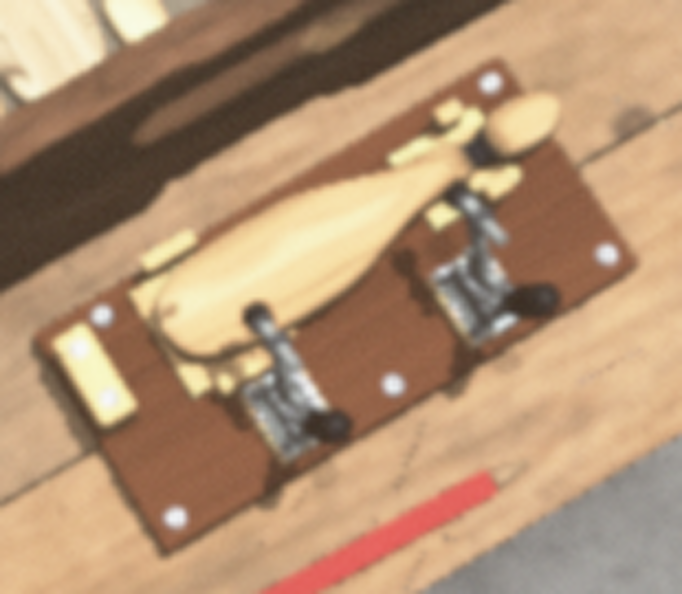

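The crop shows the board corners at crop pixels (38,340), (498,60), (635,262) and (163,552). The handle end is at about (560,105) and the head front at about (155,330), short of the stop at (130,405)–(85,325).

```bash
cat > fit.py <<'E'
from h import *
from scipy.optimize import least_squares
f=np.load("top0.npz");s=np.load("side0.npz");im=f["frame"]
px=np.array([(38,340),(498,60),(635,262),(163,552)])/4.4+np.array([290,100])-.4
P=np.array([ray(f,u,v,.018)[:2] for u,v in px])*1000
J=np.array([(55,140),(55,-140),(-75,-140),(-75,140)],float)
def T(p,X): 
    c,q=np.cos(p[2]),np.sin(p[2]);return X@np.array([[c,q],[-q,c]])+p[:2]
r=least_squares(lambda p:(T(p,J)-P).ravel(),[540,80,.5]);print(r.x,np.degrees(r.x[2]));print((T(r.x,J)-P).round(1).tolist())
np.save("jig.npy",r.x)
def j2w(x,y,z):return np.r_[T(r.x,np.array([[x,y]],float))[0],z]/1000
if __name__=="__main__":
    W=world(f)*1000
    c,q=np.cos(r.x[2]),np.sin(r.x[2]);Q=(W[...,:2]-r.x[:2])@np.array([[c,-q],[q,c]])
    hsv=cv2.cvtColor(im,cv2.COLOR_BGR2HSV)
    wood=(W[...,2]>27)&(W[...,2]<60)&(hsv[...,2]>175)&(abs(Q[...,0]-15)<40)&(abs(Q[...,1])<180)
    # blank outline with top plane height ~ 35
    a=Q[wood];print(len(a))
    for lo in range(-170,140,10):
        k=a[(a[:,1]>=lo)&(a[:,1]<lo+10)];z=W[...,2][wood][(a[:,1]>=lo)&(a[:,1]<lo+10)]
        if len(k):print(lo,len(k),k[:,0].min().round(),k[:,0].max().round(),np.median(z).round())
    print("max",a[:,1].min(),a[(a[:,1]<105),1].max())
    blk=(hsv[...,2]<70)&(W[...,2]>60)&(W[...,2]<130)&(abs(Q[...,0]+70)<40)&(abs(Q[...,1])<100)
    for lo in(-70,40):
        k=blk&(Q[...,1]>lo-15)&(Q[...,1]<lo+40);print(k.sum(),np.median(Q[k],0),np.median(W[k],0))
    for n,p in(("grip_a",(-73,-58,106)),("grip_b",(-73,52,106)),("stop",(15,116,35))):print(n,j2w(*p),pix(f,j2w(*p)),pix(s,j2w(*p)))
    # end of crate wall etc: handle end tip in world by ray
    for u,v in((560,105),(155,335)):
        w=ray(f,290+u/4.4,100+v/4.4,.033)[:2]*1000;print("blank end",(w-r.x[:2])@np.array([[c,-q],[q,c]]))
E
python3 fit.py
```

```text
[5.50911808e+02 8.63073987e+01 5.38996149e-01] 30.882204525124585
[[1.8, 4.3], [2.5, 0.1], [-1.6, -3.0], [-2.7, -1.4]]
1967
-150 6 10.0 20.0 44.0
-140 41 3.0 25.0 45.0
-130 48 2.0 26.0 45.0
-120 48 3.0 26.0 45.0
-110 29 -11.0 39.0 44.0
-100 50 -12.0 43.0 44.0
-90 41 -10.0 41.0 43.0
-80 38 7.0 27.0 45.0
-70 46 4.0 31.0 46.0
-60 48 4.0 29.0 46.0
-50 60 1.0 30.0 46.0
-40 73 -2.0 34.0 46.0
-30 89 -7.0 36.0 46.0
-20 98 -9.0 41.0 46.0
-10 111 -11.0 41.0 46.0
0 112 -11.0 42.0 46.0
10 112 -11.0 43.0 46.0
20 116 -11.0 43.0 46.0
30 99 -11.0 43.0 46.0
40 92 -23.0 53.0 46.0
50 140 -24.0 54.0 45.0
60 126 -23.0 55.0 45.0
70 100 -24.0 55.0 45.0
80 23 -9.0 45.0 44.0
110 63 -8.0 42.0 49.0
120 110 -9.0 41.0 50.0
130 48 -8.0 40.0 50.0
max -142.09917175802227 84.73097186388117
35 [-68.67190476 -53.1809893 ] [519.21349362   5.57000078 108.75252652]
20 [-68.98494804  56.74600258] [462.54664881  99.95185176 113.80683647]
grip_a [ 0.51803136 -0.00093867  0.106     ] [411.82632642 168.92589061] [412.37980792 237.70516795]
grip_b [0.46157114 0.09346601 0.106     ] [365.05666937 197.65680664] [350.45796388 222.90175901]
stop [0.50424531 0.19356055 0.035     ] [314.83903549 184.1307887 ] [340.13197516 230.40734267]
blank end [  12.17135432 -146.81434309]
blank end [18.58924851 87.53493896]
```

```bash
python3 - <<'E'
from fit import *
from scipy.spatial.transform import Rotation as Ro
W=world(f)*1000;c,q=np.cos(r.x[2]),np.sin(r.x[2]);Q=(W[...,:2]-r.x[:2])@np.array([[c,-q],[q,c]])
hsv=cv2.cvtColor(im,cv2.COLOR_BGR2HSV);V=hsv[...,2]>165
def st(n,x0,x1,y0,y1,z0,z1):
    k=V&(Q[...,0]>x0)&(Q[...,0]<x1)&(Q[...,1]>y0)&(Q[...,1]<y1)&(W[...,2]>z0)&(W[...,2]<z1)
    a=Q[k];print(n,len(a),np.percentile(a,[0,5,50,95,100],axis=0).round(1).tolist())
st("hc-",-20,-2,-115,-75,38,50)
st("hc+",32,50,-115,-75,38,50)
st("Hc-",-30,-15,30,90,38,52)
st("Hc+",46,60,30,90,38,52)
st("stop",-20,50,100,150,46,54)
E
```

```text
[5.50911808e+02 8.63073987e+01 5.38996149e-01] 30.882204525124585
[[1.8, 4.3], [2.5, 0.1], [-1.6, -3.0], [-2.7, -1.4]]
hc- 29 [[-11.5, -101.3], [-11.0, -100.4], [-6.9, -93.6], [-3.0, -88.0], [-2.1, -87.3]]
hc+ 28 [[32.4, -101.7], [32.8, -100.5], [37.0, -94.9], [41.8, -88.7], [42.8, -88.1]]
Hc- 53 [[-24.7, 47.4], [-23.6, 48.9], [-20.0, 60.2], [-16.0, 74.1], [-15.0, 75.4]]
Hc+ 56 [[46.9, 45.3], [47.0, 47.4], [51.0, 61.1], [55.1, 73.3], [55.5, 74.6]]
stop 209 [[-8.7, 114.2], [-6.4, 115.4], [14.9, 124.4], [38.0, 133.1], [40.6, 134.2]]
```

```bash
cat > go.py <<'E'
# usage: go.py "x,y,z,yawdeg" ... : jig-frame TCP targets (mm), tool x axis at yaw deg from jig +y, -> tool-frame numbers
import sys;from station import *;import numpy as np
from scipy.spatial.transform import Rotation as Ro
O=np.array([551.4,85.4]);a=.539;c,q=np.cos(a),np.sin(a);M=np.array([[c,-q],[q,c]])
s=read_state();p=s["ee_pos"]*1000;R=s["tool_rot"]
print("t",round(s["clock"],2),"jig",((p[:2]-O)@M).round(1),p[2].round(1),"F jig",(s["ft_force"][:2]@M).round(1),s["ft_force"][2].round(1),"w",round(s["width"],4),"q",s["q"].round(2))
for t in sys.argv[1:]:
    x,y,z,w=map(float,t.split(","));h=a+np.pi/2+np.radians(w)
    T=np.column_stack([[np.cos(h),np.sin(h),0],[np.sin(h),-np.cos(h),0],[0,0,-1]])
    d=R.T@(np.r_[O+M@[x,y],z]-p)/500;v=(Ro.from_matrix(R.T@T)).as_rotvec()/(np.pi/2)
    print(t,d.round(3),v.round(3))
E
python3 go.py "-250,150,240,0" "-60,-170,240,0" "13,-170,240,0"; python3 - <<'E'
from h import *
import numpy as np
f=np.load("top0.npz");W=world(f)*1000;O=np.array([551.4,85.4]);c,q=np.cos(.539),np.sin(.539);Q=(W[...,:2]-O)@np.array([[c,-q],[q,c]])
for x0 in range(40,160,20):
    print(x0,[ (lambda a: (len(a),round(float(np.percentile(a,99)))) if len(a) else 0)(W[...,2][(Q[...,0]>x0)&(Q[...,0]<=x0+20)&(Q[...,1]>y)&(Q[...,1]<=y+50)]) for y in range(-260,0,50)])
E
```

```text
t 0.1 jig [-109.1  577.9] 230.5 F jig [0.9 0.6] 0.2 w 0.0851 q [ 1.07  0.26  1.54 -0.    1.35 -0.2 ]
-250,150,240,0 [-0.447 -0.783 -0.018] [-0.001  0.     0.467]
-60,-170,240,0 [-1.176 -0.929 -0.018] [-0.001  0.     0.467]
13,-170,240,0 [-1.274 -0.821 -0.018] [-0.001  0.     0.467]
40 [(162, 4), (178, 4), (141, 22), (133, 45), (135, 22), (94, 47)]
60 [(651, 174), (651, 177), (446, 176), (212, 95), (181, 4), (189, 4)]
80 [(184, 179), (316, 180), (567, 180), (776, 180), (813, 179), (825, 181)]
100 [(4, 176), (16, 178), (38, 179), (37, 181), (52, 179), (70, 181)]
120 [(113, 109), (148, 109), (136, 109), (138, 110), (79, 109), (72, 108)]
140 [(132, 109), (226, 110), (190, 109), (203, 110), (227, 107), (193, 109)]
```

```bash
python3 -m handwheel '[255,-0.6,-0.5,-0.02,0,0,0.467,255,-0.6,-0.5,-0.02,0,0,0.467,255,-0.6,-0.5,-0.02,0,0,0.467,255,-0.6,-0.5,-0.02,0,0,0.467,255,-0.6,-0.5,-0.02,0,0,0.467,255,-0.6,-0.5,-0.02,0,0,0.467,255,-0.6,-0.5,-0.02,0,0,0.467,255,-0.6,-0.5,-0.02,0,0,0.467]' 20
python3 go.py "8,-165,240,0" "11,-162,200,0"; python3 - <<'E'
from h import *
f=np.load("top0.npz");W=world(f)*1000;O=np.array([551.4,85.4]);c,q=np.cos(.539),np.sin(.539);Q=(W[...,:2]-O)@np.array([[c,-q],[q,c]])
for y in range(-220,0,20):
    k=(W[...,2]>90)&(Q[...,0]>30)&(Q[...,0]<120)&(abs(Q[...,1]-y)<10);print(y,np.sort(Q[k][:,0])[:6].round(0))
E
```

```text
clock: 1.1
ee_pos: [0.3749, 0.1983, 0.241]
tool_rot: [[-0.511, 0.859, -0.001], [0.859, 0.511, 0.0], [0.001, -0.001, -1.0]]
ft_force: [-1.7, 0.9, -0.4]
width: 0.0001
grasp_force: 0.0
t 1.1 jig [-93.5 187.5] 241.0 F jig [-1.   1.7] -0.4 w 0.0001 q [ 0.22  0.02  1.79  0.    1.33 -0.32]
8,-165,240,0 [-0.705  0.205  0.001] [-0.    -0.    -0.001]
11,-162,200,0 [-0.699  0.211  0.081] [-0.    -0.    -0.001]
-220 [78. 78. 78. 78. 78. 78.]
-200 [78. 78. 78. 78. 79. 79.]
-180 [78. 78. 78. 79. 79. 79.]
-160 [79. 79. 79. 79. 79. 79.]
-140 [79. 79. 79. 79. 79. 79.]
-120 [79. 79. 80. 80. 80. 80.]
-100 [80. 80. 80. 80. 80. 80.]
-80 [80. 80. 80. 80. 80. 81.]
-60 [81. 81. 81. 81. 81. 81.]
-40 [81. 81. 81. 81. 81. 81.]
-20 [81. 82. 82. 82. 82. 82.]
```

```bash
python3 -m handwheel '[255,-0.7,0.215,0,0,0,0,255,-0.7,0.215,0,0,0,0,255,-0.7,0.215,0,0,0,0,255,-0.7,0.215,0,0,0,0,255,-0.7,0.215,0,0,0,0,255,-0.7,0.215,0,0,0,0,255,-0.7,0.215,0,0,0,0,255,-0.7,0.215,0,0,0,0,255,-0.7,0.215,0.15,0,0,0,255,-0.7,0.215,0.3,0,0,0,255,-0.7,0.215,0.36,0,0,0,255,-0.7,0.215,0.36,0,0,0]'
python3 go.py "15,-162,30,0" "15,-123,30,0"; python3 - <<'E'
from station import *
import cv2,numpy as np
a=grab_frame("wrist");b=grab_frame("side")
cv2.imwrite("pics/m1.png",np.hstack([cv2.resize(a["frame"],(400,250)),cv2.resize(b["frame"][180:320,300:524],(400,250))]))
E
```

```text
clock: 2.6
ee_pos: [0.6422, -0.043, 0.0574]
tool_rot: [[-0.516, 0.857, -0.01], [0.857, 0.516, 0.003], [0.008, -0.007, -1.0]]
ft_force: [-1.0, -0.4, 0.5]
width: 0.0003
grasp_force: 0.0
t 2.6 jig [  12.  -156.8] 57.4 F jig [-1.   0.2] 0.5 w 0.0003 q [-0.24  0.58  1.49  0.    1.08 -0.78]
15,-162,30,0 [-0.011  0.006  0.055] [-0.005 -0.005  0.002]
15,-123,30,0 [0.067 0.007 0.055] [-0.005 -0.005  0.002]
```

View pics/m1.png

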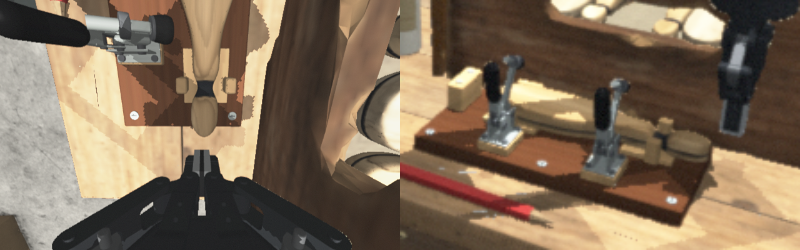

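The wrist view shows the shut fingers at (202,160), directly behind the handle's end at (203,138) and in line with it. The side view shows nothing else nearby, so I go down.

```bash
python3 -m handwheel '[255,0,0,0.03,0,0,0,255,0,0,0.062,0,0,0,255,0,0,0.062,0,0,0,255,0,0,0.062,0,0,0]'
python3 go.py "15,-155,30,0" "15,-123,30,0"
```

```text
clock: 3.2
ee_pos: [0.6469, -0.0465, 0.0304]
tool_rot: [[-0.513, 0.858, 0.0], [0.858, 0.513, -0.0], [-0.0, 0.0, -1.0]]
ft_force: [0.0, -0.2, 0.8]
width: -0.0003
grasp_force: 0.0
t 3.2 jig [  14.3 -162.2] 30.4 F jig [-0.1 -0.2] 0.8 w -0.0003 q [-0.24  0.61  1.51  0.    1.02 -0.78]
15,-155,30,0 [0.014 0.001 0.001] [0. 0. 0.]
15,-123,30,0 [0.078 0.001 0.001] [0. 0. 0.]
```

```bash
python3 -m handwheel '[255,0.007,0.001,0,0,0,0,255,0.014,0.001,0,0,0,0,255,0.02,0.001,0,0,0,0,255,0.026,0.001,0,0,0,0,255,0.031,0.001,0,0,0,0,255,0.036,0.001,0,0,0,0,255,0.041,0.001,0,0,0,0,255,0.046,0.001,0,0,0,0,255,0.051,0.001,0,0,0,0,255,0.056,0.001,0,0,0,0,255,0.06,0.001,0,0,0,0,255,0.064,0.001,0,0,0,0,255,0.066,0.001,0,0,0,0,255,0.066,0.001,0,0,0,0]'
python3 go.py "15,-123,30,0"
```

```text
clock: 4.95
ee_pos: [0.6301, -0.0175, 0.0302]
tool_rot: [[-0.514, 0.858, -0.0], [0.858, 0.514, 0.0], [0.0, -0.0, -1.0]]
ft_force: [0.5, 0.2, 0.2]
width: -0.0001
grasp_force: 0.1
t 4.95 jig [  14.7 -128.7] 30.2 F jig [ 0.5 -0.1] 0.2 w -0.0001 q [-0.2   0.59  1.56  0.    1.   -0.74]
15,-123,30,0 [0.011 0.001 0.   ] [-0. -0.  0.]
```

Now small steps, watching for the stop's force.

```bash
for i in 1; do python3 -m handwheel '[255,0.003,0,0,0,0,0,255,0.006,0,0,0,0,0,255,0.008,0,0,0,0,0,255,0.008,0,0,0,0,0]'; done; python3 go.py "15,-123,30,0"
python3 - <<'E'
from station import *
import cv2,numpy as np
a=grab_frame("wrist");b=grab_frame("top")
cv2.imwrite("pics/m2.png",np.hstack([cv2.resize(a["frame"],(400,250)),cv2.resize(b["frame"][110:210,290:450],(400,250),interpolation=cv2.INTER_CUBIC)]))
E
```

```text
clock: 5.45
ee_pos: [0.628, -0.0141, 0.0302]
tool_rot: [[-0.514, 0.858, -0.0], [0.858, 0.514, 0.0], [0.0, -0.0, -1.0]]
ft_force: [-0.3, 0.7, -0.8]
width: 0.0001
grasp_force: 0.0
t 5.45 jig [  14.7 -124.7] 30.2 F jig [0.1 0.8] -0.8 w 0.0001 q [-0.2   0.58  1.56  0.    0.99 -0.74]
15,-123,30,0 [0.003 0.001 0.   ] [-0. -0.  0.]
```

View pics/m2.png

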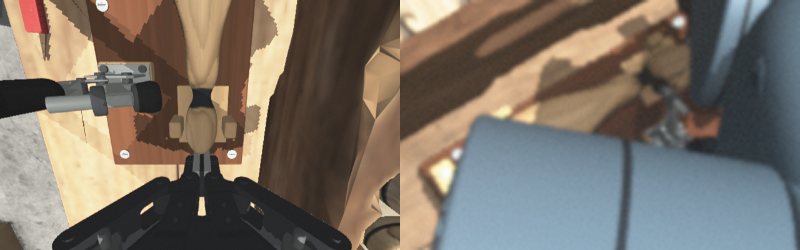

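The wrist view shows the fingers touching the handle's end at (203,152), with the handle sitting in its cheeks. I keep pushing in finer steps.

```bash
python3 -m handwheel '[255,0.002,0,0,0,0,0,255,0.003,0,0,0,0,0,255,0.003,0,0,0,0,0]'|grep -E "ft|clock"; python3 go.py; python3 -m handwheel '[255,0.001,0,0,0,0,0,255,0.002,0,0,0,0,0,255,0.002,0,0,0,0,0]'|grep -E "ft|clock"; python3 go.py
```

```text
clock: 5.92
ft_force: [0.5, 0.0, -0.5]
t 5.92 jig [  14.8 -123.4] 30.3 F jig [ 0.4 -0.3] -0.5 w 0.0002 q [-0.2   0.58  1.57  0.    0.99 -0.74]
clock: 6.3
ft_force: [0.6, -1.3, 0.1]
t 6.3 jig [  14.8 -122.6] 30.3 F jig [-0.1 -1.4] 0.1 w -0.0001 q [-0.2   0.58  1.57 -0.    0.99 -0.74]
```

```bash
python3 -m handwheel '[255,0.001,0,0,0,0,0,255,0.002,0,0,0,0,0,255,0.002,0,0,0,0,0]'|grep -E "ft|clock"; python3 go.py; python3 -m handwheel '[255,0.001,0,0,0,0,0,255,0.002,0,0,0,0,0,255,0.002,0,0,0,0,0]'|grep -E "ft|clock"; python3 go.py
```

```text
clock: 6.68
ft_force: [2.9, -4.7, 0.1]
t 6.67 jig [  15.1 -122.5] 30.7 F jig [ 0.1 -5.5] 0.1 w 0.0001 q [-0.2   0.58  1.57 -0.    0.99 -0.74]
clock: 7.05
ft_force: [4.0, -6.0, -1.3]
t 7.05 jig [  15.3 -122.4] 30.9 F jig [ 0.4 -7.2] -1.3 w 0.0002 q [-0.2   0.58  1.57 -0.    0.99 -0.73]
```

The blank is home: the tool has stalled at y = -122.4 with 7 N on it. I back off and rise.

```bash
python3 -m handwheel '[255,-0.02,0,0,0,0,0,255,-0.06,0,0,0,0,0,255,-0.06,0,-0.1,0,0,0,255,-0.06,0,-0.22,0,0,0,255,-0.06,0,-0.34,0,0,0,255,-0.06,0,-0.38,0,0,0,255,-0.06,0,-0.38,0,0,0]'
python3 - <<'E'
from station import *
import cv2,numpy as np
b=grab_frame("side");np.savez("side1.npz",**b)
cv2.imwrite("pics/m3.png",cv2.resize(b["frame"][190:310,300:492],(800,500),interpolation=cv2.INTER_CUBIC))
E
python3 go.py "-48,-58,210,90" "-48,-58,210,-90"
```

```text
clock: 7.92
ee_pos: [0.6426, -0.037, 0.2224]
tool_rot: [[-0.513, 0.858, 0.004], [0.858, 0.513, -0.001], [-0.003, 0.003, -1.0]]
ft_force: [-0.1, 0.1, 0.4]
width: -0.0002
grasp_force: 0.0
t 7.97 jig [  14.6 -151. ] 220.2 F jig [ 0.3 -0.4] -1.1 w -0.0002 q [-0.23  0.43  1.31  0.    1.4  -0.77]
-48,-58,210,90 [ 0.186 -0.125  0.02 ] [ 0.  0. -1.]
-48,-58,210,-90 [ 0.186 -0.125  0.02 ] [ 0. -0.  1.]
```

View pics/m3.png

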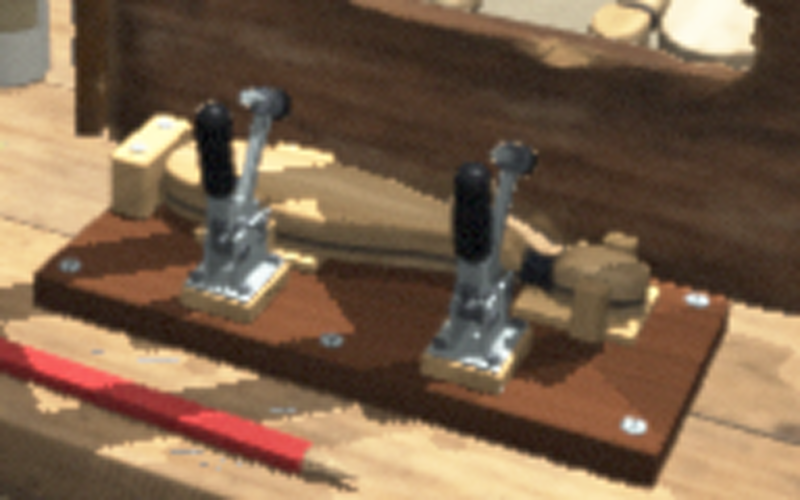

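The side view shows the head against the stop at (165,170) and both clamps still open. Next I move above the gap between grip A and its bar, with the tool turned 90°.

```bash
python3 -m handwheel '[255,0.186,-0.118,0,0,0,1,255,0.186,-0.118,0,0,0,1,255,0.186,-0.118,0,0,0,1,255,0.186,-0.118,0,0,0,1,255,0.186,-0.118,0,0,0,1,255,0.186,-0.118,0,0,0,1,255,0.186,-0.118,0,0,0,1,255,0.186,-0.118,0,0,0,1,255,0.186,-0.118,0,0,0,1,255,0.186,-0.118,0,0,0,1,255,0.186,-0.118,0.1,0,0,1,255,0.186,-0.118,0.14,0,0,1,255,0.186,-0.118,0.14,0,0,1]'
python3 - <<'E'
from station import *
import cv2,numpy as np
b=grab_frame("side");a=grab_frame("wrist")
cv2.imwrite("pics/m4.png",np.hstack([cv2.resize(a["frame"],(400,250)),cv2.resize(b["frame"][180:305,320:520],(400,250),interpolation=cv2.INTER_CUBIC)]))
E
python3 go.py "-43,-58,97,-90" "-90,-58,97,-90"
```

```text
clock: 9.6
ee_pos: [0.541, 0.0136, 0.1475]
tool_rot: [[0.857, 0.515, -0.006], [0.515, -0.857, 0.001], [-0.005, -0.004, -1.0]]
ft_force: [0.6, -0.4, -0.1]
width: -0.0003
grasp_force: 0.0
t 9.7 jig [-44.2 -57.7] 150.3 F jig [-0.9  0.6] 0.4 w 0.0001 q [-0.18  0.32  1.67  0.    1.16  0.85]
-43,-58,97,-90 [0.002 0.001 0.107] [-0.     0.     0.001]
-90,-58,97,-90 [-0.092  0.001  0.107] [-0.     0.     0.001]
```

View pics/m4.png

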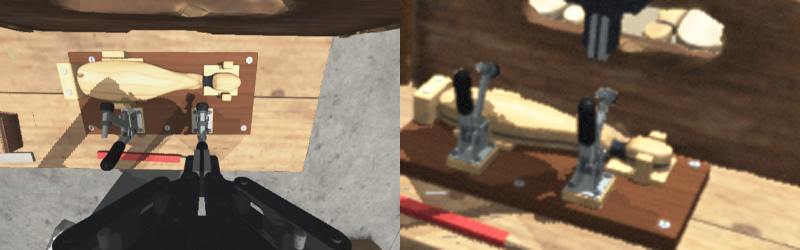

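The wrist view shows the shut fingers at (203,150), in line with clamp A at (203,120). The side view shows the tips above the gap between its grip at (587,120) and its bar at (605,100).

```bash
python3 -m handwheel '[255,0,0,0.04,0,0,0,255,0,0,0.07,0,0,0,255,0,0,0.09,0,0,0,255,0,0,0.1,0,0,0,255,0,0,0.106,0,0,0,255,0,0,0.106,0,0,0]'; python3 go.py "-60,-58,97,-90"; python3 - <<'E'
from station import *
import cv2,numpy as np
b=grab_frame("side")
cv2.imwrite("pics/m5.png",cv2.resize(b["frame"][180:290,340:500],(640,440),interpolation=cv2.INTER_CUBIC))
E
```

```text
clock: 10.45
ee_pos: [0.5431, 0.0133, 0.0974]
tool_rot: [[0.858, 0.514, 0.0], [0.514, -0.858, -0.0], [0.0, 0.0, -1.0]]
ft_force: [-0.3, 0.9, 0.3]
width: -0.0005
grasp_force: 0.0
t 10.45 jig [-44.2 -57.6] 97.4 F jig [0.2 0.9] 0.3 w -0.0005 q [-0.18  0.37  1.73 -0.    1.04  0.85]
-60,-58,97,-90 [-0.032  0.001  0.001] [ 0. -0.  0.]
```

View pics/m5.png

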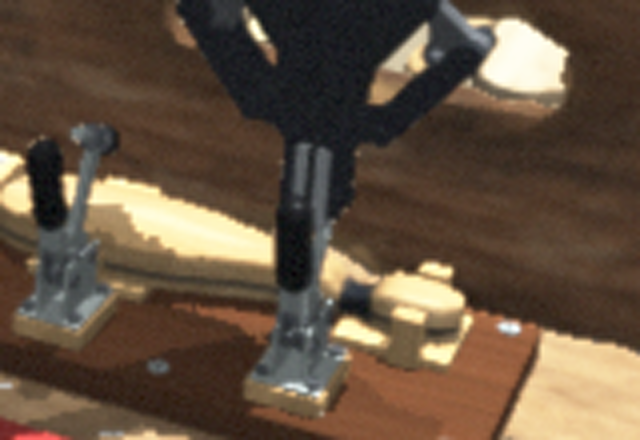

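The fingers stand behind grip A at (293,245) with no contact. I push outward.

```bash
python3 -m handwheel '[255,-0.01,0,0,0,0,0,255,-0.02,0,0,0,0,0,255,-0.028,0,0,0,0,0,255,-0.036,0,0,0,0,0,255,-0.044,0,0,0,0,0,255,-0.052,0,0,0,0,0,255,-0.058,0,0,0,0,0,255,-0.058,0,0,0,0,0]'; python3 go.py "-92,-58,97,-90" "-92,-58,61,-90"; python3 - <<'E'
from station import *
import cv2,numpy as np
b=grab_frame("side")
cv2.imwrite("pics/m6.png",cv2.resize(b["frame"][180:290,340:500],(640,440),interpolation=cv2.INTER_CUBIC))
E
```

```text
clock: 11.5
ee_pos: [0.5178, -0.0018, 0.0973]
tool_rot: [[0.858, 0.514, -0.0], [0.514, -0.858, -0.0], [-0.0, 0.0, -1.0]]
ft_force: [1.7, 1.2, -0.2]
width: 0.0004
grasp_force: 1.1
t 11.5 jig [-73.6 -57.6] 97.3 F jig [2.1 0.2] -0.2 w 0.0004 q [-0.22  0.33  1.79 -0.    1.02  0.81]
-92,-58,97,-90 [-0.037  0.001  0.001] [0. 0. 0.]
-92,-58,61,-90 [-0.037  0.001  0.073] [0. 0. 0.]
```

View pics/m6.png

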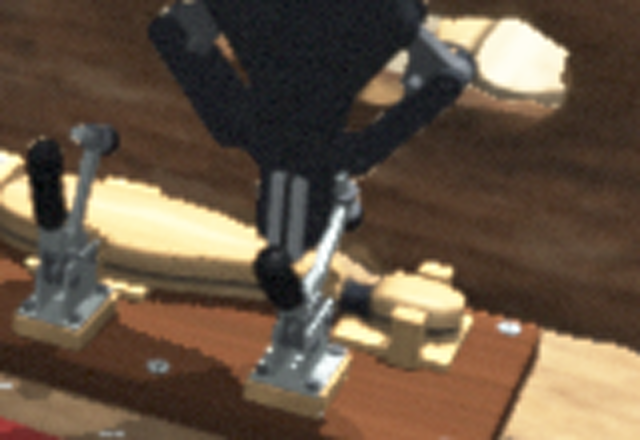

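The grip at (275,275) is swinging out and the bar at (345,195) is coming down. I carry on out and down.

```bash
python3 -m handwheel '[255,-0.008,0,0.004,0,0,0,255,-0.016,0,0.008,0,0,0,255,-0.024,0,0.014,0,0,0,255,-0.03,0,0.022,0,0,0,255,-0.034,0,0.03,0,0,0,255,-0.036,0,0.038,0,0,0,255,-0.036,0,0.046,0,0,0,255,-0.036,0,0.052,0,0,0,255,-0.036,0,0.058,0,0,0,255,-0.036,0,0.058,0,0,0]'; python3 go.py "-92,-58,63,-90"
```

```text
clock: 12.8
ee_pos: [0.5024, -0.0108, 0.068]
tool_rot: [[0.858, 0.514, -0.001], [0.514, -0.858, 0.0], [-0.001, -0.0, -1.0]]
ft_force: [0.1, 0.0, -0.6]
width: 0.0003
grasp_force: 0.0
t 12.8 jig [-91.4 -57.4] 68.0 F jig [ 0.1 -0. ] -0.6 w 0.0003 q [-0.24  0.35  1.86 -0.    0.94  0.79]
-92,-58,63,-90 [-0.001  0.001  0.01 ] [-0.  0.  0.]
```

```bash
python3 -m handwheel '[255,0,0,0.004,0,0,0,255,0,0,0.008,0,0,0,255,0,0,0.011,0,0,0,255,0,0,0.011,0,0,0]'; python3 go.py; python3 - <<'E'
from station import *
import cv2,numpy as np
b=grab_frame("side")
cv2.imwrite("pics/m7.png",cv2.resize(b["frame"][180:290,340:500],(640,440),interpolation=cv2.INTER_CUBIC))
E
```

```text
clock: 13.3
ee_pos: [0.5026, -0.0108, 0.0627]
tool_rot: [[0.858, 0.514, -0.0], [0.514, -0.858, 0.0], [0.0, -0.0, -1.0]]
ft_force: [0.7, -0.6, 0.2]
width: -0.0002
grasp_force: 0.0
t 13.3 jig [-91.2 -57.5] 62.7 F jig [ 0.3 -0.8] 0.2 w -0.0002 q [-0.24  0.36  1.86  0.    0.92  0.79]
```

View pics/m7.png

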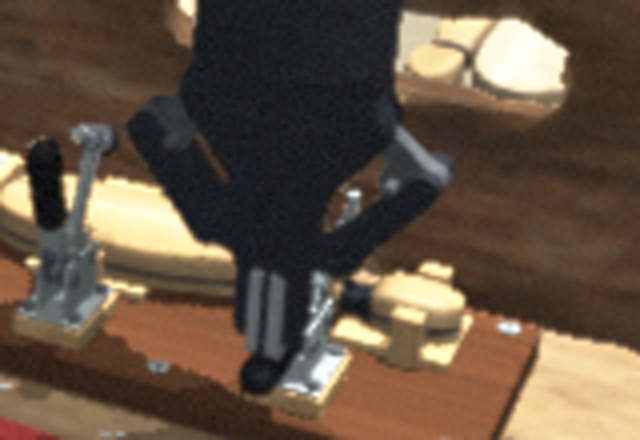

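The grip at (262,372) is under the fingertips and nearly level. I press on in small steps until the clamp's stop pushes back.

```bash
python3 -m handwheel '[255,0,0,0.002,0,0,0,255,0,0,0.004,0,0,0,255,0,0,0.004,0,0,0]'|grep ft; python3 go.py; python3 -m handwheel '[255,0,0,0.002,0,0,0,255,0,0,0.004,0,0,0,255,0,0,0.004,0,0,0]'|grep ft; python3 go.py; python3 - <<'E'
from h import *
s=np.load("side0.npz");O=np.array([551.4,85.4]);c,q=np.cos(.539),np.sin(.539);M=np.array([[c,-q],[q,c]])
for p in((15,-58,50),(15,-58,75),(-95,-58,55)):print(p,(pix(s,np.r_[O+M@p[:2],p[2]]/1000)-[340,180])*4)
E
```

```text
ft_force: [-2.3, 1.3, 6.5]
t 13.72 jig [-91.2 -57.6] 61.3 F jig [-1.3  2.3] 6.5 w 0.0001 q [-0.24  0.36  1.86 -0.    0.92  0.79]
ft_force: [-4.0, 0.1, 11.1]
t 14.1 jig [-91.2 -57.7] 59.8 F jig [-3.4  2.2] 11.1 w -0.0 q [-0.24  0.36  1.86 -0.    0.91  0.79]
(15, -58, 50) [346.26921231 258.61144341]
(15, -58, 75) [351.23108306 209.54543659]
(-95, -58, 55) [264.35375762 366.41284058]
```

```bash
python3 -m handwheel '[255,0,0,0.002,0,0,0,255,0,0,0.004,0,0,0,255,0,0,0.004,0,0,0]'|grep ft; python3 go.py
```

```text
ft_force: [-4.1, -0.3, 14.2]
t 14.47 jig [-91.3 -57.8] 58.2 F jig [-3.7  1.8] 14.2 w -0.0003 q [-0.24  0.36  1.87 -0.    0.91  0.79]
```

The tips are below the grip's locked height and the force is still rising, so I rise clear and look.

```bash
python3 -m handwheel '[255,0,0,-0.02,0,0,0,255,0,0,-0.06,0,0,0,255,0,0,-0.14,0,0,0,255,0,0,-0.25,0,0,0,255,-0.05,0,-0.36,0,0,0,255,-0.2,0,-0.4,0,0,0,255,-0.3,0,-0.4,0,0,0,255,-0.3,0,-0.4,0,0,0,255,-0.3,0,-0.4,0,0,0]'; python3 - <<'E'
from station import *
import cv2,numpy as np
b=grab_frame("side");t=grab_frame("top");np.savez("side2.npz",**b);np.savez("top2.npz",**t)
cv2.imwrite("pics/m8.png",np.hstack([cv2.resize(b["frame"][190:310,320:512],(400,250),interpolation=cv2.INTER_CUBIC),cv2.resize(t["frame"][110:235,290:490],(400,250),interpolation=cv2.INTER_CUBIC)]))
from h import *
W=world(b)*1000;O=np.array([551.4,85.4]);c,q=np.cos(.539),np.sin(.539);Q=(W[...,:2]-O)@np.array([[c,-q],[q,c]])
k=(b["frame"].max(-1)<60)&(abs(Q[...,1]+58)<20)&(Q[...,0]<-55)&(Q[...,0]>-130)&(W[...,2]>25)&(W[...,2]<130)
print(k.sum(),np.percentile(np.c_[Q[k],W[k][:,2]],[5,50,95],axis=0).round(0))
E
```

```text
clock: 15.6
ee_pos: [0.3741, -0.0881, 0.257]
tool_rot: [[0.859, 0.512, 0.001], [0.512, -0.859, -0.0], [0.001, 0.001, -1.0]]
ft_force: [0.3, -0.1, 0.3]
width: -0.0
grasp_force: 0.0
157 [[-111.  -65.   54.]
 [ -95.  -61.   61.]
 [ -75.  -54.   64.]]
```

View pics/m8.png

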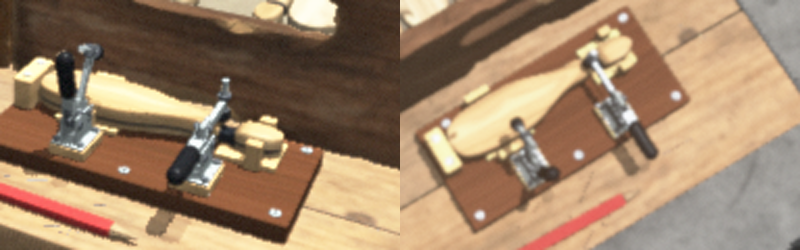

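The clamp is closed: the side view shows the grip lying out at (185,165) and the spindle upright over the handle at (225,90). The top view shows the head against the stop at about (445,140). I check that the grip is level and the blank is home by numbers.

```bash
python3 - <<'E'
from h import *
O=np.array([551.4,85.4]);c,q=np.cos(.539),np.sin(.539)
for n in("side2","top2"):
    b=np.load(n+".npz");W=world(b)*1000;Q=(W[...,:2]-O)@np.array([[c,-q],[q,c]]);Z=W[...,2]
    print(n)
    for x in range(-115,40,10):
        k=(abs(Q[...,1]+58)<8)&(abs(Q[...,0]-x)<5)&(Z>22)&(Z<130)
        if k.sum()>2:print(x,k.sum(),np.percentile(Z[k],[50,95]).round(1))
    if n=="top2":
        v=cv2.cvtColor(b["frame"],cv2.COLOR_BGR2HSV)[...,2]>165
        k=v&(abs(Q[...,0]-15)<12)&(Z>30)&(Z<60);y=Q[...,1][k];print(y.min().round(1));print(np.histogram(y,np.arange(60,140,5)))
        for nm,x in(("b",52),("a",-58)):
            k=(b["frame"].max(-1)<70)&(abs(Q[...,1]-x)<18)&(Q[...,0]<-45)&(Q[...,0]>-130)&(Z>40);print(nm,np.median(np.c_[Q[k],Z[k]],0))
E
```

```text
side2
-115 19 [56.8 61.2]
-105 63 [60.3 63.6]
-95 33 [61.7 63.8]
-85 39 [62.2 63.6]
-75 41 [63.  64.8]
-65 82 [30.7 61.9]
-55 53 [51.2 61.9]
-45 98 [61.6 69.6]
-35 26 [55.2 70.4]
-25 8 [63.5 65. ]
-15 14 [64.5 65.9]
-5 25 [57.8 65.8]
5 98 [38.9 71. ]
15 77 [60.6 82.8]
top2
-105 32 [59.8 64.9]
-95 37 [60.6 64.9]
-85 35 [61.5 64.3]
-75 37 [61.6 65.1]
-65 45 [59.8 65. ]
-55 45 [57.5 61.2]
-45 55 [57.6 68.8]
-35 51 [58.2 70.2]
-25 24 [62.9 69.2]
-15 15 [64.7 67.5]
-5 22 [61.9 66.2]
5 33 [56.2 67.9]
15 51 [68.1 84.3]
25 10 [43.7 71. ]
35 8 [24.8 26.4]
-113.5
(array([26, 26, 24, 27, 26, 25, 27, 25, 27, 26, 24, 27, 25, 27, 30]), array([ 60,  65,  70,  75,  80,  85,  90,  95, 100, 105, 110, 115, 120,
       125, 130, 135]))
b [-67.73018185  57.5860076  113.13728437]
a [-89.93970507 -52.53113648  60.05245787]
```

Grip A is level with its top at 63 mm, the height of the locked position. The bar is level, the blank's end is at y ≈ -113 with no gap at the stop, and grip B is unmoved. The hand is clear, so I hand in.

```bash
python3 -c "
from station import *
print(close_job())"
```

```text
the job is handed in; nothing more can be done
None
```

The blank is home against the end stop, the clamp beside its handle is locked with its pad on the blank, the clamp beside the head is still open, and the job is handed in with the hand clear.

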